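# Hold the tablet dispenser open with its key

### The job

Take the red key out of its wooden stand, push it fully home in the red-ringed lock on top of the white dishwasher-tablet dispenser (the lock is sticky, so wiggle the key a little if it catches), and only then turn it a quarter turn clockwise, seen from above, to its stop so that the shutter opens. The lock springs back, so finish with the gripper still holding the key turned and fully in, keeping the shutter open. Leave the blue key and everything else on the worktop where it is.

Things in the scene. Friction and masses are not known exactly. Their poses are not given: they have to be found in the camera images.
- key_red: the red-headed key, 35 g, upright in a stand slot. Origin: middle of the blade's lower end, z up the key. Brass blade 12 mm wide (x), 4 thick (y), z=0 to 28, lowest 2 mm tapered to an edge. Plastic bow 30 mm (x), 10 thick (y), z=28 to 58: pinch it across its thickness (along y). Bow's underside is the shoulder that rests on the stand and stops on the lock face. Same shape turned half round about z
- key_blue: a blue-headed key of the same shape and axes, in the other slot of the stand; not to be used
- key_stand: wooden block, fixed, 140 mm (x) x 60 (y) x 40 tall; origin at the middle of its underside. Two slots 14 x 6 mm, long way along x, at x=-38 and +38 mm; the keys rest by their shoulders on its top, tips 12 mm above the worktop (lift 28 mm to come free). Which slot holds the red key varies
- dispenser: white tablet dispenser, fixed, 150 mm (x) x 220 (y) x 90 tall; origin at the middle of its underside. Lock on its top at x=0, y=-60 mm; grey shutter at the +y end. In the lock two sticky sprung pins press on the blade's flats, one from either side, 11 and 19 mm down: pushing straight past each takes 5 to 12 N; wiggling about 1 mm along the keyway's y or twisting a little eases it
- keyway (a point): centre of the keyway's mouth in the lock's steel face (46 mm across, in a red ring 62 mm across), 94 mm above the worktop; z up; turns with the lock. Slot straight down, 34 mm deep, 15.5 mm along x, 5.6 along y, mouth flared 3 mm on every side. Key goes in with its x along this x, either way round; home, its shoulder is on the face and its origin 28 mm below this point
- lock (a joint): turn of the lock, rad: 0 at rest (keyway x along the dispenser's x), grows clockwise seen from above, stop at 1.571. A spring returns it to 0 (0.03 N m at 0, 0.13 N m at the stop). The key has about 0.15 rad of play in the slot, so turn the hand about that much further than the lock
- shutter (a joint): opening of the shutter in m, driven by the lock: 0.04 m per rad, 0 closed, 0.063 fully open; it slides along the dispenser's +x
- mug: blue ceramic mug, 80 mm across, 90 mm tall, handle to one side; loose, a bystander; origin at the middle of its underside
- jar: amber jar with a steel lid, 70 mm across, 100 mm tall; loose, a bystander; origin at the middle of its underside
- detergent: green bottle with a blue cap, 72 mm across, 170 mm tall; loose, a bystander; origin at the middle of its underside
- bowl: white bowl, 130 mm across, 55 mm tall; loose, a bystander; origin at the middle of its underside
- carton: cardboard carton, 70 x 110 x 80 mm tall; loose, a bystander; origin at the middle of its underside

How it is judged:
On the way, in this order (a step that is already met when the one before it is completed fails the run):
1. the red key is lifted clear of the stand (z of key_red in the frame of key_stand above 0.042 m and contact force between the fingers and key_red above 0.5 N), for 0.1 s.
2. the red key is fully home in the lock, which is not yet turned (z of key_red in the frame of keyway below -0.025 m and horizontal distance between key_red and keyway below 0.005 m and angle between key_red's own z axis and vertical below 0.12 rad and value of joint lock below 0.35 rad), for 0.1 s.
At the end, for the whole second after the job is handed in: The gripper holds the red key (over 0.5 N), upright within 0.12 rad, its shoulder within 3 mm of the lock face and its tip within 5 mm of the lock's axis; the lock is turned more than 1.3 rad and the shutter is open more than 45 mm, all held through the last second (z of key_red in the frame of keyway below -0.025 m and horizontal distance between key_red and keyway below 0.005 m and angle between key_red's own z axis and vertical below 0.12 rad and value of joint lock above 1.3 rad and value of joint shutter above 0.045 m and contact force between the fingers and key_red above 0.5 N); the arm keeps its last pose, push and grip.
It fails at once if the lock is turned with the red key not yet home (shoulder more than 6 mm off the face) (value of joint lock above 0.6 rad and z of key_red in the frame of keyway above -0.022 m).
It fails at once if the blue key is pulled up or shifted by more than 15 mm (distance of key_blue from where it was at the start of the episode above 0.015 m).
It fails at once if a bystander is shifted by more than 30 mm (distance of any of mug, jar, detergent, bowl, carton from where it was at the start of the episode above 0.03 m).
It fails at once if a bystander is tipped over (angle between any of mug, jar, detergent, bowl, carton's own z axis and vertical above 0.5 rad).
It also fails if it takes over 48 s, if anything falls off the work surface, if the arm or the gripper's body presses on something with over 40 N, if the wrist force passes 120 N, or if a joint passes its speed limit or range.

### The arm

A 6-joint arm with a two-finger parallel gripper is mounted at the origin on the work surface. World frame = base frame: x ahead of the robot, y to its left, z up, the work surface at z = 0. Lengths are in m, angles in rad, forces in N, time in s.
With the tool pointing down it reaches from about 0.25 to 0.775 m from the base axis. Payload 4 kg.
Tool frame: the origin (TCP) lies between the finger pads; the fingertips stand 14 mm ahead of it and the grasp point (between the pads) lies 5 mm behind it (nose_length is the distance from the TCP to the fingertips, in m); z points along the fingers, y is the line along which they close (so a half turn about z gives the same grasp; the last joint's range is limited). The gripper opens to 94 mm and grips with 3 to 60 N. Pads are 16 mm wide; open, the fingers measure 119 mm over their backs; the gripper's body (75 mm by 177 mm) begins 78 mm behind the grasp point.
Start: joints at [1.113, 0.087, 1.371, -0, 1.684, -0.103], TCP at [0.191, 0.516, 0.184] pointing down, gripper open.
Joint ranges: [-3.1, 3.1], [-0.76, 2.03], [0.27, 2.55], [-1.08, 4.22], [0.17, 2.65], [-2.57, 2.57]. Speed limits (rad/s): [2.79, 2.79, 3.14, 3.14, 3.14, 3.14].

### API

Orientations are given as [roll, pitch, yaw] about the fixed x, y, z axes, in that order (R = Rz(yaw) Ry(pitch) Rx(roll)).
In Python, from bench import * gives the robot as it stands.
- The arm moves only by the tool move_arm, never from a script. Its argument "steps" is one flat list of numbers, 7 for each row, row after row: the turn, a rotation vector about the world's x, y, z in rad, then the shift along the world's x, y, z in m, then the opening, from 0 (shut) to 1 (fully open). A call has 1 to 12 rows; each row is the pose to reach, as a shift and turn from the pose commanded when the call began; what a row does not reach only later rows make up. A row lasts 1/10 s, in which the tool goes at most 50 mm and 8.59 degrees, less where a joint would pass 70% of its speed; a pose out of reach is approached as far as the arm can. A call with a gripper value outside its range is refused whole. The fingers move at their own pace and stop on an object; the grip force is fixed at half the most. Time passes only in rows, so rows that repeat a pose let the fingers close. It gives the time, the measured TCP pose, the force, the opening and the grip force at its end, in the units of the state.
- get_obs(): the state, without advancing time (a new reading comes with each control period).
- snapshot(name): name is "side" or "top"; returns (picture, depth): 480x640x3 uint8, red, green, blue; 480x640 float32, m along the optical axis (not along the pixel's ray), 0 where there is no reading.
- camera_model(name): a dict with "fx", "fy", "cx", "cy" (pixels), "rvec" (rotation vector, rad) and "tvec" (3), from world to camera coordinates, as OpenCV has them. Camera axes: x right, y down, z forward; pixel columns grow to the right and rows downward; lengths in m; the calibration is good to about 2 mm. A picture is of the moment at which its call begins. camera_model takes no time and is no camera call.
- close_job(): hands the job in; it is judged then, once.
Trained networks look in the newest picture that a camera, given by its name, has taken for a name from the list of things; names that differ only in an ending like _2 or _b are one class to them, and where a whole thing is asked for, a point or a joint stands for the part that bears it (a point fixed in the world has none). Each returns a list of dicts, best first, with "score" (0 to 1); they miss things now and then, are a little off and sometimes report something else, mostly with a low value. They report only what shows in the picture. A call takes as long as a camera call.
- silhouettes(camera, target): "pixels" (480x640 bool, what is visible of it) and "uv" ([column, row] in pixels, amid what is visible of it).
- spot_point(camera, target): "uv" ([column, row] in pixels: a listed point, or the origin of a listed thing).
The state is a dict: "time": time; "joint_positions": joint angles; "qvel": joint speeds; "joint_torque": joint torques, N m; "tool_pos": TCP position; "ee_rot": TCP orientation; "wrist_force": force on the tool from outside, world axes, zero at the start; "wrist_torque": the same for the moment, N m; "width": finger opening in m; "finger_force": force on a finger pad.
Only numpy, scipy, OpenCV 4.12 (cv2) and the standard library are available. Lean on these libraries where they do the work, as an engineer would, in place of code of your own. Each camera call takes 0.05 s, during which the arm holds its last target. There are 200 camera calls.

## Working session

There is one attempt and no reset: what is moved stays moved. The work goes in short steps, Python scripts to look and compute and a tool call to move; the robot and the scene stay as the last step left them, time stands still between calls to the robot, and variables do not carry over. Pictures are saved under pics/ and viewed, at most 10 in all, crops included, and the job is handed in when it is done.

Besides the shell and the picture viewer there is one more tool, called after "Emit:" in YAML: its name, and indented under it one key for each argument. move_arm: Moves the arm, as the interface text tells. Its arguments: {"type":"object","properties":{"steps":{"type":"array"}},"required":["steps"]}

```bash
mkdir -p pics
cat > h.py <<'E'
from bench import *
import numpy as np, cv2
def cam(n):
    c=camera_model(n); R,_=cv2.Rodrigues(np.array(c["rvec"],float)); return c,R,np.array(c["tvec"],float)
def ray_z(n,uv,z):
    c,R,t=cam(n); uv=np.atleast_2d(np.array(uv,float))
    d=np.c_[(uv[:,0]-c["cx"])/c["fx"],(uv[:,1]-c["cy"])/c["fy"],np.ones(len(uv))]@R
    o=-R.T@t; return o+d*((z-o[2])/d[:,2])[:,None]
def cloud(n,dep,mask):
    c,R,t=cam(n); v,u=np.nonzero(mask&(dep>0)); z=dep[v,u]
    p=np.c_[(u-c["cx"])/c["fx"]*z,(v-c["cy"])/c["fy"]*z,z]; return (p-t)@R
E
python3 - <<'E'
from h import *
o=get_obs(); print(o["time"],o["tool_pos"],o["ee_rot"],o["width"])
for n in("top","side"):
    p,d=snapshot(n); cv2.imwrite(f"pics/{n}0.png",p[...,::-1])
    np.savez(f"{n}0.npz",p=p,d=d)
    c,R,t=cam(n);print(n,c["fx"],-R.T@t)
    for g in("key_red","key_blue","key_stand","dispenser"):
        for s in silhouettes(n,g)[:2]:
            q=cloud(n,d,s["pixels"]); print(g,round(s["score"],2),s["uv"],s["pixels"].sum(),np.round(np.median(q,0),3),np.round(np.percentile(q[:,2],[2,98]),3))
    for g in("keyway","key_red"):
        for s in spot_point(n,g)[:2]: print("spot",g,s, np.round(ray_z(n,s["uv"],0.094 if g=="keyway" else .012),4))
E
```

```text
0.0 [0.19080822 0.51520169 0.18250293] [-3.13940121e+00 -2.31020185e-04  2.78680066e+00] 0.09401856264590079
top 559.5429265213934 [0.40394306 0.01486727 1.60208155]
key_blue 0.51 [400.7, 257.4] 42 [ 0.542 -0.204  0.068] [0.047 0.077]
key_stand 0.9 [392.6, 269.0] 1059 [ 0.508 -0.188  0.039] [0.004 0.047]
dispenser 0.71 [248.6, 241.2] 4592 [0.566 0.218 0.091] [0.055 0.101]
dispenser 0.33 [285.9, 174.8] 885 [0.785 0.114 0.029] [-0.002  0.094]
spot keyway {'uv': [263.6, 247.5], 'score': 0.73} [[0.5564 0.1688 0.094 ]]
spot keyway {'uv': [392.1, 269.3], 'score': 0.28} [[ 0.5035 -0.1794  0.094 ]]
spot key_red {'uv': [151.4, 245.7], 'score': 0.69} [[0.5641 0.498  0.012 ]]
spot key_red {'uv': [388.8, 281.3], 'score': 0.6} [[ 0.4746 -0.1808  0.012 ]]
side 561.4136517843194 [ 0.4807804  -0.83302189  1.13924721]
key_red 0.48 [279.6, 309.6] 107 [ 0.472 -0.185  0.064] [0.046 0.072]
key_blue 0.6 [313.2, 315.5] 165 [ 0.542 -0.214  0.058] [0.038 0.072]
key_stand 0.69 [292.9, 321.3] 1688 [ 0.504 -0.209  0.038] [0.002 0.044]
key_stand 0.53 [383.6, 205.9] 1271 [0.77  0.086 0.055] [0.004 0.09 ]
dispenser 0.71 [299.1, 181.2] 5187 [0.562 0.174 0.089] [0.002 0.098]
spot keyway {'uv': [297.2, 182.4], 'score': 0.77} [[0.5481 0.1655 0.094 ]]
spot key_red {'uv': [282.7, 320.2], 'score': 0.41} [[ 0.475  -0.1834  0.012 ]]
```

Run:
```python
import cv2,numpy as np
a=cv2.imread("pics/top0.png");b=cv2.imread("pics/side0.png")
f=lambda i,u,v,w,h:cv2.resize(i[v:v+h,u:u+w],(400,300),interpolation=cv2.INTER_CUBIC)
cv2.imwrite("pics/c1.png",np.vstack([np.hstack([f(a,350,225,100,75),f(a,200,200,120,90)]),np.hstack([f(b,240,270,120,90),f(b,240,130,120,90)])]))
```

```text
(no output)
```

View pics/top0.png

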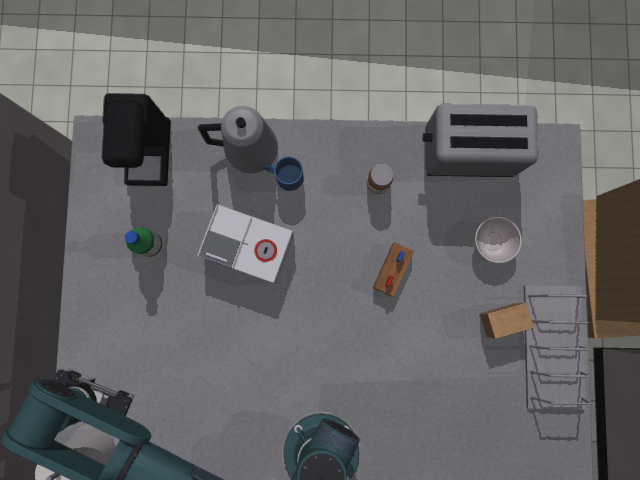

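View pics/c1.png

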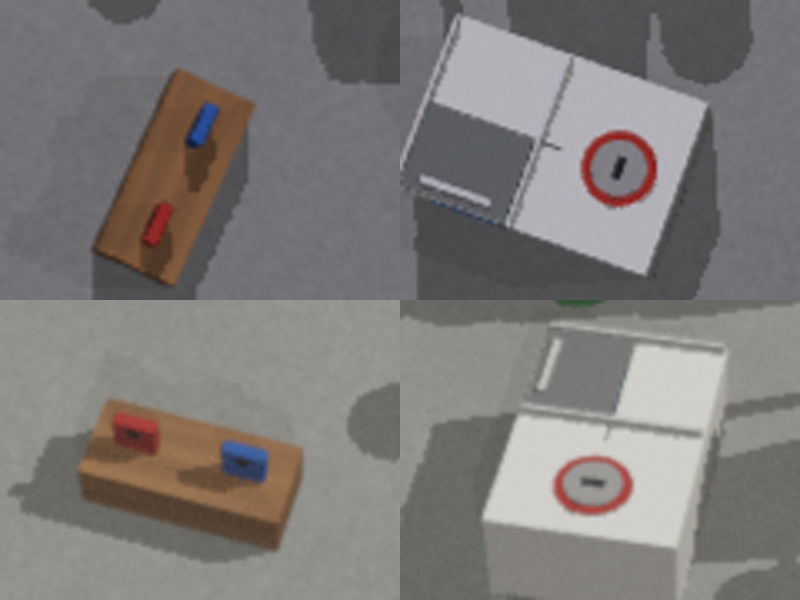

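The stand shows red key near (390,281) and blue key near (401,257) in the top view. The lock is at about (266,250), with its keyway slightly oblique. I'll measure these by colour.

```bash
cat >> h.py <<'E'
def red(p): 
    p=p.astype(int); return (p[...,0]>110)&(p[...,1]<80)&(p[...,2]<80)
def blobs(m,u0,u1,v0,v1):
    k=np.zeros_like(m); k[v0:v1,u0:u1]=m[v0:v1,u0:u1]; return k
def tri(uvt,uvs):
    A=[];b=[]
    for n,uv in(("top",uvt),("side",uvs)):
        c,R,t=cam(n); x=(uv[0]-c["cx"])/c["fx"]; y=(uv[1]-c["cy"])/c["fy"]
        A+=[R[0]-x*R[2],R[1]-y*R[2]]; b+=[x*t[2]-t[0],y*t[2]-t[1]]
    return np.linalg.lstsq(np.array(A),np.array(b),rcond=None)[0]
def yaw(q): 
    q=q[:,:2]-q[:,:2].mean(0); w,v=np.linalg.eigh(q.T@q/len(q)); return np.arctan2(v[1,1],v[0,1]),np.sqrt(w*12)
E
python3 - <<'E'
from h import *
W={"top":((240,290,230,275),(375,400,265,300)),"side":((270,330,165,200),(265,300,295,330))}
ring={};key={}
for n in W:
    z=np.load(n+"0.npz");p,d=z["p"],z["d"]
    m=blobs(red(p),*W[n][0]); pts=cv2.findNonZero(m.astype(np.uint8)); e=cv2.fitEllipse(cv2.convexHull(pts))
    ring[n]=e[0]; print(n,"ring",e, ray_z(n,e[0],.092)); q=cloud(n,d,m); print(" depth z",np.median(q,0))
    # keyway dark
    u,v=map(int,e[0]); g=p.sum(2); mk=blobs(g<220,u-9,u+10,v-7,v+8); vv,uu=np.nonzero(mk)
    q=ray_z(n,np.c_[uu,vv],.094); print(" keyway",len(uu),q.mean(0),yaw(q))
    mk=blobs(red(p),*W[n][1]); vv,uu=np.nonzero(mk); q=ray_z(n,np.c_[uu,vv],.07); key[n]=(uu.mean(),vv.mean())
    print(" key",len(uu),key[n],q.mean(0),yaw(q)); q=cloud(n,d,mk);print(np.percentile(q[:,2],[5,50,95]))
    mb=(p[...,2].astype(int)>p[...,0]+60); mb=blobs(mb,W[n][1][0],W[n][1][1]+40,W[n][1][2]-30,W[n][1][3]); vv,uu=np.nonzero(mb);kb=ray_z(n,np.c_[uu,vv],.07);print(" blue",kb.mean(0),yaw(kb)); key[n+"b"]=(uu.mean(),vv.mean())
    if n=="top": pass
    # stand / dispenser outlines
    for g,h in(("key_stand",.04),("dispenser",.09)):
        s=silhouettes(n,g)[0]["pixels"]; q=cloud(n,d,s); q=q[abs(q[:,2]-h)<.008]
        r=cv2.minAreaRect(q[:,:2].astype(np.float32)*1000); print(" ",g,r)
print("ring tri",tri(ring["top"],ring["side"])); print("key tri",tri(key["top"],key["side"]),tri(key["topb"],key["sideb"]))
E
```

```text
top ring ((265.38134765625, 250.16940307617188), (21.532777786254883, 21.780517578125), 70.70174407958984) [[0.54937663 0.16395129 0.092     ]]
 depth z [0.54738976 0.16241819 0.09213492]
 keyway 33 [0.54907476 0.16839456 0.094     ] (np.float64(1.7612985527804843), array([0.03300924, 0.05399298]))
 key 112 (np.float64(388.0267857142857), np.float64(279.5267857142857)) [ 0.4768772  -0.17149573  0.07      ] (np.float64(2.22706788661294), array([0.03839502, 0.06248211]))
[0.03486885 0.0418055  0.07172699]
 blue [ 0.54285457 -0.20521014  0.07      ] (np.float64(2.7487159253986935), array([0.00880034, 0.02788591]))
  key_stand ((509.4500732421875, -190.33175659179688), (60.738189697265625, 141.5009765625), 65.75526428222656)
  dispenser ((569.1239624023438, 221.29132080078125), (220.62010192871094, 150.201416015625), 71.41043853759766)
side ring ((297.52984619140625, 185.4423828125), (15.051878929138184, 21.560752868652344), 88.13995361328125) [[0.54797075 0.15668666 0.092     ]]
 depth z [0.54427576 0.14122802 0.0908681 ]
 keyway 2 [0.54576579 0.1601698  0.094     ] (np.float64(3.008161
[... 189 characters left out ...]
array([0.01720397, 0.03747083]))
[0.04461415 0.06844678 0.071656  ]
 blue [ 0.54227572 -0.21336977  0.07      ] (np.float64(2.690086485572275), array([0.00828348, 0.02914239]))
  key_stand ((506.4154052734375, -196.45730590820312), (65.3049087524414, 142.11398315429688), 65.07274627685547)
  dispenser ((566.2237548828125, 214.45901489257812), (229.9013214111328, 151.74600219726562), 71.46919250488281)
ring tri [0.54934624 0.16473973 0.08359846]
key tri [ 0.47602424 -0.173904    0.05100005] [ 0.54339797 -0.20683393  0.05878018]h.py:23: RuntimeWarning: invalid value encountered in sqrt
  q=q[:,:2]-q[:,:2].mean(0); w,v=np.linalg.eigh(q.T@q/len(q)); return np.arctan2(v[1,1],v[0,1]),np.sqrt(w*12)
```

Run:
```python
from h import *
def red(p):
    p=p.astype(int); return (p[...,0]>2.6*p[...,1])&(p[...,0]>60)
W={"top":((240,290,230,275),(375,400,265,300)),"side":((270,330,165,205),(265,300,295,330))}
for n in W:
    z=np.load(n+"0.npz");p,d=z["p"],z["d"]
    m=blobs(red(p),*W[n][0]); pts=cv2.findNonZero(m.astype(np.uint8)); e=cv2.fitEllipse(cv2.convexHull(pts))
    h=cv2.convexHull(pts)[:,0].astype(float)
    q=ray_z(n,h,.0925); c,r=cv2.minEnclosingCircle(q[:,:2].astype(np.float32)); print(n,"ring",len(pts),e,ray_z(n,e[0],.0925),c,r)
    u,v=np.round(e[0]).astype(int); print(p[v-6:v+7,u-8:u+9].sum(2)//3)
    mk=blobs(red(p),*W[n][1]); vv,uu=np.nonzero(mk); q=ray_z(n,np.c_[uu,vv],.07); qc=cloud(n,d,mk)
    print(" key",len(uu),q.mean(0),yaw(q),np.percentile(qc[:,2],[5,50,95]),qc[qc[:,2]>.055].mean(0))
```

```text
top ring 106 ((265.37396240234375, 250.19688415527344), (20.830419540405273, 21.526317596435547), 57.298744201660156) [[0.5492533  0.16391979 0.0925    ]] (0.5494785904884338, 0.16373884677886963) 0.029412856325507164
[[ 77  73  93 121 127 126 126 128 128 128 126 129 129 126 104  80  73]
 [ 72  82 119 129 127 126 127 128 128 126 126 128 129 127 125 102  79]
 [ 73 105 125 127 127 126 127 129 111 122 128 128 129 127 127 125  89]
 [ 82 120 128 128 125 127 128 129  80  57  68 122 128 127 127 126 102]
 [104 123 127 126 125 127 129 111  58  33  53 122 127 128 127 126 112]
 [106 124 127 126 128 128 129  82  40  31  91 124 127 126 126 125 125]
 [119 126 126 125 129 128 128  67  32  32 116 127 128 127 126 126 128]
 [104 125 126 127 128 128 112  56  30  50 120 126 127 127 126 127 128]
 [ 87 121 124 128 128 129  81  40  31  93 124 127 126 126 126 128 116]
 [ 92 121 124 128 129 128 106  65  52 117 126 126 127 125 127 128 100]
 [ 76 119 127 128 128 128 124 123 122 127 126 126 126 126 127 112  87]
 [ 70  96 124 128 129 127 126 128 128 127 127 127 126 126 127 100  76]
 [ 72  74  99 125 128 127 127 127 128 126 127 126 124 127 109  83  72]]
 key 40 [ 0.47378144 -0.17422996  0.07      ] (np.float64(2.692347134874421), array([0.00995383, 0.02927327])) [0.06364029 0.06859948 0.07376062] [ 0.47383496 -0.1743856   0.06871002]Traceback (most recent call last):
  File "<stdin>", line 7, in <module>
cv2.error: OpenCV(4.12.0) /io/opencv/modules/imgproc/src/convhull.cpp:143: error: (-215:Assertion failed) total >= 0 && (depth == CV_32F || depth == CV_32S) in function 'convexHull'
```

Emit:
move_arm:
  steps: [0,0,-0.082,0.283,-0.69,-0.05,0.5,0,0,-0.082,0.283,-0.69,-0.05,0.5,0,0,-0.082,0.283,-0.69,-0.05,0.5,0,0,-0.082,0.283,-0.69,-0.05,0.5,0,0,-0.082,0.283,-0.69,-0.05,0.5,0,0,-0.082,0.283,-0.69,-0.05,0.5,0,0,-0.082,0.283,-0.69,-0.05,0.5,0,0,-0.082,0.283,-0.69,-0.05,0.5,0,0,-0.082,0.283,-0.69,-0.05,0.5,0,0,-0.082,0.283,-0.69,-0.05,0.5,0,0,-0.082,0.283,-0.69,-0.05,0.5,0,0,-0.082,0.283,-0.69,-0.05,0.5]

```text
time: 2.1
tool_pos: [0.4187, -0.0403, 0.1439]
ee_rot: [3.141, 0.001, 2.704]
wrist_force: [0.4, 0.4, -0.0]
width: 0.0469
finger_force: 0.0
```

Emit:
move_arm:
  steps: [0,0,0,0.055,-0.13,-0.01,0.5,0,0,0,0.055,-0.13,-0.01,0.5,0,0,0,0.055,-0.13,-0.01,0.5,0,0,0,0.055,-0.13,-0.01,0.5,0,0,0,0.055,-0.13,-0.01,0.5,0,0,0,0.055,-0.13,-0.01,0.5]

```text
time: 2.7
tool_pos: [0.473, -0.1672, 0.1337]
ee_rot: [3.141, -0.0, 2.706]
wrist_force: [-0.6, -0.1, -0.1]
width: 0.0471
finger_force: 0.0
```

Run:
```python
from h import *
p,d=snapshot("side"); cv2.imwrite("pics/s1.png",cv2.resize(p[200:360,200:400,::-1],(750,600),interpolation=cv2.INTER_CUBIC))
o=get_obs();print(o["time"],o["tool_pos"],o["ee_rot"],o["joint_positions"],o["wrist_force"])
```

```text
2.75 [ 0.47306467 -0.16694656  0.13393366] [3.14118303e+00 3.36453328e-04 2.70625010e+00] [-4.52636692e-01 -5.69489345e-03  1.56554691e+00  4.15408871e-04
  1.58141132e+00 -1.58808606e+00] [ 0.40841778 -0.59201627  0.32426392]
```

View pics/s1.png

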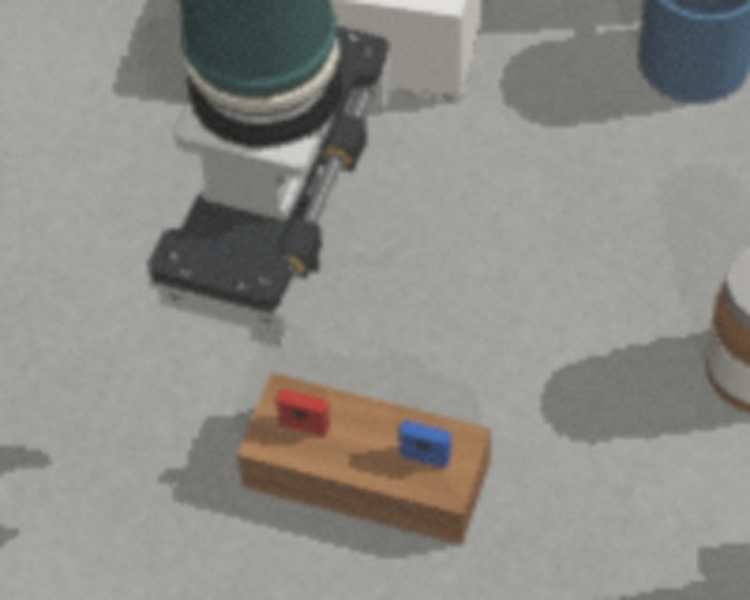

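Emit:
move_arm:
  steps: [0,0,-0.004,0.001,-0.0075,-0.04,0.5,0,0,-0.004,0.001,-0.0075,-0.06,0.5,0,0,-0.004,0.001,-0.0075,-0.072,0.5,0,0,-0.004,0.001,-0.0075,-0.077,0.5,0,0,-0.004,0.001,-0.0075,-0.077,0.5,0,0,-0.004,0.001,-0.0075,-0.077,0.5]

```text
time: 3.35
tool_pos: [0.4752, -0.1757, 0.058]
ee_rot: [3.142, 0.003, 2.701]
wrist_force: [-0.2, 0.9, 0.4]
width: 0.0468
finger_force: 0.0
```

Emit:
move_arm:
  steps: [0,0,0,-0.0005,0.001,-0.001,0,0,0,0,-0.0005,0.001,-0.001,0,0,0,0,-0.0005,0.001,-0.001,0,0,0,0,-0.0005,0.001,-0.001,0,0,0,0,-0.0005,0.001,-0.001,0,0,0,0,-0.0005,0.001,-0.001,0]

```text
time: 3.95
tool_pos: [0.4737, -0.1747, 0.0556]
ee_rot: [3.142, -0.0, 2.701]
wrist_force: [-0.2, 0.4, -0.7]
width: 0.003
finger_force: 0.0
```

Run:
```python
from h import *
p,d=snapshot("side");t,_=snapshot("top")
cv2.imwrite("pics/s2.png",np.hstack([cv2.resize(p[250:350,220:340,::-1],(480,400),interpolation=cv2.INTER_CUBIC),cv2.resize(t[220:320,340:420,::-1],(320,400),interpolation=cv2.INTER_CUBIC)]))
o=get_obs();print(o["time"],o["tool_pos"],o["ee_rot"],o["width"],o["finger_force"])
for n in("side","top"): 
  for s in silhouettes(n,"key_red")[:2]:print(n,s["score"],s["uv"])
```

```text
4.05 [ 0.47372699 -0.1746238   0.05551504] [ 3.14148742e+00 -1.25471149e-04  2.70074058e+00] 0.00026785963794674714 0.0
side 0.51 [284.9, 310.0]
top 0.71 [378.5, 179.8]
```

View pics/s2.png

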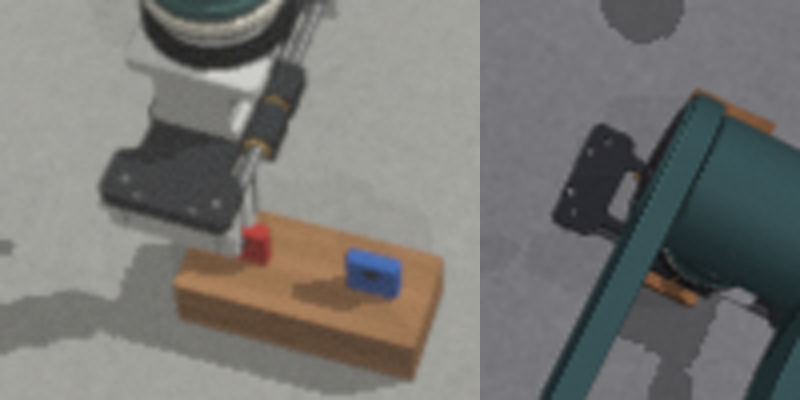

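Run:
```python
from h import *
def proj(n,P):
    c,R,t=cam(n); q=R@np.array(P)+t; return np.round([c["fx"]*q[0]/q[2]+c["cx"],c["fy"]*q[1]/q[2]+c["cy"]],1)
print("tip",proj("side",[.4737,-.1746,.0415]))
for z in(.04,.07):
  for s in(-.015,.015): print(z,s,proj("side",[.4738+s*.905,-.1743-s*.425,z]))
z=np.load("side0.npz");p,d0=z["p"],z["d"]; r=p.astype(int); m=(r[...,0]>2.2*r[...,1])&(r[...,0]>60); m=blobs(m,265,300,295,330)
v,u=np.nonzero(m);print(u.min(),u.max(),v.min(),v.max()); q=cloud("side",d0,m);print(np.round(q.mean(0),4),np.round(np.percentile(q,[5,95],axis=0),4),yaw(q))
p,d=snapshot("side"); r=p.astype(int); m=(r[...,0]>2.2*r[...,1])&(r[...,0]>60); m=blobs(m,265,300,295,330)
v,u=np.nonzero(m);print(u.min(),u.max(),v.min(),v.max());q=cloud("side",d,m);print(np.round(q.mean(0),4))
# finger depth points, nearer than before
m=blobs((d0-d>.01)&(d>0),268,284,295,318); q=cloud("side",d,m); q=q[q[:,2]<.08]; v,u=np.nonzero(m); print("finger",len(q),np.round(q.mean(0),4),np.round(np.percentile(q,[5,50,95],axis=0),4), v.max())
c=cv2.resize(p[280:330,250:310,::-1],(720,600),interpolation=cv2.INTER_NEAREST);cv2.imwrite("pics/s3.png",c)
```

```text
tip [281.1 310.3]
0.04 -0.015 [274.9 308.8]
0.04 0.015 [287.4 312.3]
0.07 -0.015 [274.  301.9]
0.07 0.015 [286.7 305.4]
274 286 304 313
[ 0.4741 -0.1835  0.0665] [[ 0.4616 -0.1902  0.0541]
 [ 0.4848 -0.175   0.0717]] (np.float64(2.648923873751454), array([0.00968035, 0.02979776]))
281 286 307 314
[ 0.4806 -0.1873  0.0635]
finger 1 [ 0.4794 -0.1842  0.079 ] [[ 0.4794 -0.1842  0.079 ]
 [ 0.4794 -0.1842  0.079 ]
 [ 0.4794 -0.1842  0.079 ]] 314
```

View pics/s3.png

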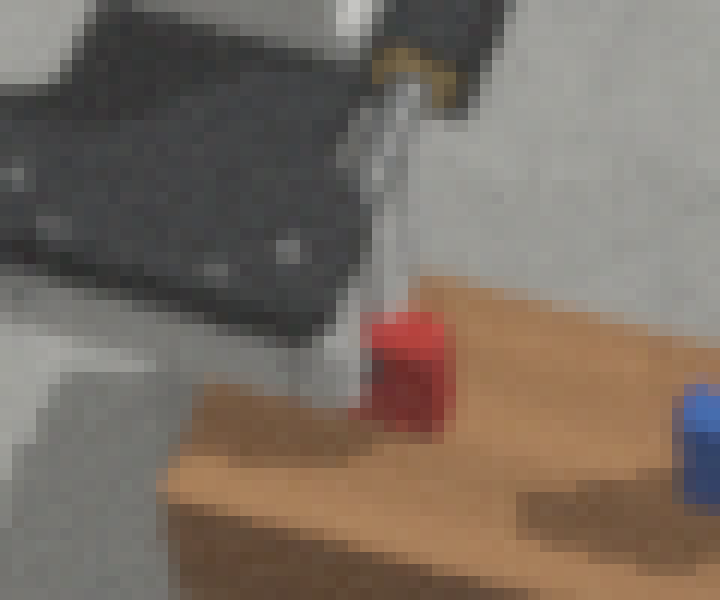

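Run:
```python
from h import *
p,d=snapshot("side"); z=np.load("side0.npz"); d0=z["d"]
c,R,t=cam("side")
for v in range(306,316):
    for u in range(274,288,2):
        m=np.zeros(d.shape,bool);m[v,u]=1;q=cloud("side",d,m)
        print(u,v,p[v,u], np.round(q[0]*1000).astype(int) if len(q) else None, end=" | ")
    print()
o=get_obs();print(o["time"],o["tool_pos"],o["joint_positions"],o["width"],o["wrist_force"])
```

```text
274 306 [51 52 53] [ 462 -268  217] | 276 306 [57 60 59] [ 466 -269  216] | 278 306 [128 129 125] [ 470 -263  207] | 280 306 [141 106 102] [ 473 -179   67] | 282 306 [174 113 109] [ 477 -189   83] | 284 306 [175  78  67] [ 481 -180   68] | 286 306 [168  97  75] [ 486 -164   39] | 
274 307 [49 47 49] [ 462 -269  214] | 276 307 [74 74 73] [ 466 -268  211] | 278 307 [147 147 143] [ 470 -264  204] | 280 307 [152 100  97] [ 472 -183   69] | 282 307 [180  75  71] [ 477 -183   70] | 284 307 [182  70  64] [ 481 -183   69] | 286 307 [184  77  67] [ 485 -183   68] | 
274 308 [71 71 70] [ 462 -268  209] | 276 308 [110 109 108] [ 466 -268  208] | 278 308 [153 154 151] [ 469 -262  198] | 280 308 [152 101  98] [ 472 -186   70] | 282 308 [172  69  62] [ 476 -188   73] | 284 308 [178  67  62] [ 481 -188   73] | 286 308 [172  68  60] [ 485 -187   69] | 
274 309 [104 104 100] [ 461 -265  200] | 276 309 [121 121 117] [ 465 -267  203] | 278 309 [147 146 143] [ 469 -264  197] | 280 309 [120 103 100] [ 472 -187   69] | 282 309 [130  54  52] [ 476 -186   65] | 284 309 [154  60  54] [ 481 -188   69] | 286 3
[... 1242 characters left out ...]
462 -183   42] | 278 314 [121  96  84] None | 280 314 [116  66  57] [ 471 -185   43] | 282 314 [105  48  43] [ 475 -187   46] | 284 314 [108  47  46] [ 479 -188   47] | 286 314 [129  57  51] [ 484 -192   52] | 
274 315 [111  84  61] [ 457 -184   40] | 276 315 [115  87  65] [ 461 -185   41] | 278 315 [118  88  66] [ 466 -185   40] | 280 315 [115  79  60] [ 470 -185   39] | 282 315 [116  72  57] [ 475 -188   44] | 284 315 [114  58  47] [ 479 -189   43] | 286 315 [130  67  56] [ 484 -191   46] | 
4.25 [ 0.47375093 -0.17462123  0.0555436 ] [-4.65558997e-01  4.93892405e-02  1.66893599e+00  1.11205175e-04
  1.42330476e+00 -1.59554462e+00] 0.0006046618235257315 [ 0.05179839  0.66413665 -0.55097681]
```

Run:
```python
from h import *
p,d=snapshot("side"); z=np.load("side0.npz"); d0=z["d"]
for v in range(286,308,2):
    for u in range(278,288):
        m=np.zeros(d.shape,bool);m[v,u]=1;q=cloud("side",d,m)
        print(u,v,p[v,u].sum()//3, np.round(q[0]*1000).astype(int) if len(q) else None, end=" | ")
    print()
```

```text
278 286 67 [ 474 -224  217] | 279 286 63 [ 476 -223  215] | 280 286 58 [ 478 -221  211] | 281 286 77 [ 479 -206  188] | 282 286 82 [ 481 -210  194] | 283 286 95 [ 483 -207  189] | 284 286 110 [ 485 -212  196] | 285 286 92 [ 487 -209  190] | 286 286 93 [ 489 -210  191] | 287 286 87 [ 491 -211  193] | 
278 288 63 [ 473 -229  217] | 279 288 64 [ 475 -225  210] | 280 288 85 [ 477 -190  157] | 281 288 78 [ 479 -213  192] | 282 288 103 [ 481 -213  191] | 283 288 129 [ 483 -211  188] | 284 288 131 [ 485 -214  192] | 285 288 104 [ 487 -212  188] | 286 288 89 [ 489 -210  185] | 287 288 72 [ 491 -211  187] | 
278 290 67 [ 473 -230  211] | 279 290 98 [ 474 -190  150] | 280 290 104 [ 477 -217  190] | 281 290 105 [ 479 -217  190] | 282 290 123 [ 481 -219  193] | 283 290 137 [ 483 -219  192] | 284 290 125 [ 485 -218  190] | 285 290 146 [488 -96   1] | 286 290 152 [490 -94  -2] | 287 290 142 [493 -94  -2] | 
278 292 95 [ 472 -191  144] | 279 292 100 [ 474 -192  145] | 280 292 100 [ 476 -222  191] | 281 292 123 [ 478 -222  191] | 282 292 143 [ 480 -224  194] | 283 292 125 [ 482 -224  193] | 284 292 
[... 1576 characters left out ...]
 485 -128    0] | 286 302 142 [ 487 -129    1] | 287 302 143 [ 489 -127   -3] | 
278 304 98 [ 470 -261  210] | 279 304 134 [ 472 -259  206] | 280 304 124 [ 473 -192   97] | 281 304 124 [ 475 -193   98] | 282 304 149 [ 477 -187   88] | 283 304 151 [ 480 -185   84] | 284 304 126 [ 482 -159   41] | 285 304 113 [ 484 -159   41] | 286 304 114 [ 486 -157   38] | 287 304 117 [ 489 -157   37] | 
278 306 129 [ 470 -264  208] | 279 306 145 [ 472 -258  198] | 280 306 117 [ 473 -179   68] | 281 306 113 [ 475 -191   87] | 282 306 132 [ 477 -189   83] | 283 306 122 [ 479 -180   67] | 284 306 110 [ 481 -180   68] | 285 306 106 [ 484 -179   66] | 286 306 110 [ 486 -163   38] | 287 306 116 [ 488 -161   35] |
```

Emit:
move_arm:
  steps: [0,0,0,0,0,0,0.5,0,0,0,0,0,0,0.5,0,0,0,0,0,0,0.5,0,0,0,0,0,0,0.5,0,0,0,0,0,0,0.5]

```text
time: 4.8
tool_pos: [0.4737, -0.1746, 0.0556]
ee_rot: [3.142, -0.0, 2.701]
wrist_force: [-0.0, -0.3, -0.4]
width: 0.0369
finger_force: 0.0
```

Run:
```python
from h import *
p,d=snapshot("side"); np.savez("side4.npz",p=p,d=d)
o=get_obs();print(o["time"],o["tool_pos"],o["width"],o["wrist_force"])
cv2.imwrite("pics/s4.png",cv2.resize(p[270:330,250:310,::-1],(600,600),interpolation=cv2.INTER_NEAREST))
```

```text
4.85 [ 0.47377001 -0.17461314  0.05558636] 0.04101607414477552 [ 0.01995827  1.40665729 -0.015805  ]
```

View pics/s4.png

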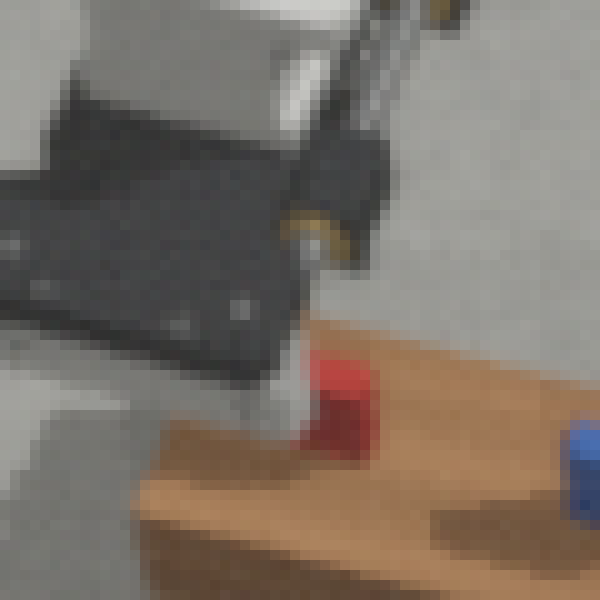

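Emit:
move_arm:
  steps: [0,0,0,0,0,-0.008,0.5,0,0,0,0,0,-0.016,0.5,0,0,0,0,0,-0.024,0.5,0,0,0,0,0,-0.024,0.5]

```text
time: 5.25
tool_pos: [0.4723, -0.1739, 0.0294]
ee_rot: [3.141, -0.004, 2.701]
wrist_force: [-0.4, 0.7, -0.6]
width: 0.0466
finger_force: 0.0
```

Run:
```python
from h import *
p,d=snapshot("side"); 
o=get_obs();print(o["time"],o["tool_pos"],o["width"],o["wrist_force"])
for v in range(292,318,2):
    for u in range(276,294,2):
        m=np.zeros(d.shape,bool);m[v,u]=1;q=cloud("side",d,m)
        print(u,v,p[v,u], np.round(q[0]*1000).astype(int) if len(q) else None, end=" | ")
    print()
```

```text
5.3 [ 0.47286116 -0.17418946  0.03024852] 0.04719884400283431 [-0.2207167   0.56842472 -1.27511243]
276 292 [67 68 66] [ 468 -220  190] | 278 292 [81 81 80] [ 472 -222  192] | 280 292 [71 76 71] [ 476 -221  189] | 282 292 [67 69 69] [ 480 -210  172] | 284 292 [73 71 74] [ 484 -210  171] | 286 292 [84 83 86] [ 488 -212  173] | 288 292 [145 145 141] [ 493 -152   79] | 290 292 [161 162 157] [499 -99  -5] | 292 292 [156 156 152] [ 504 -104    3] | 
276 294 [66 66 69] [ 468 -226  191] | 278 294 [66 66 66] [ 472 -227  192] | 280 294 [56 60 60] [ 476 -221  182] | 282 294 [67 67 67] [ 480 -214  170] | 284 294 [64 66 66] [ 484 -217  174] | 286 294 [67 68 67] [ 488 -216  172] | 288 294 [118 118 115] [ 493 -152   70] | 290 294 [157 157 152] [ 499 -105   -5] | 292 294 [161 161 157] [ 503 -107   -1] | 
276 296 [66 67 68] [ 468 -230  191] | 278 296 [64 65 65] [ 472 -230  189] | 280 296 [64 64 64] [ 475 -219  171] | 282 296 [68 67 69] [ 479 -219  171] | 284 296 [69 70 71] [ 483 -219  171] | 286 296 [66 65 65] [ 487 -222  173] | 288 296 [107 105 102] [ 493 -155   66] | 290 296 [151 151 148] [ 498 -1
[... 2952 characters left out ...]
 | 278 314 [132 132 129] [ 468 -263  176] | 280 314 [135 115 111] [ 471 -184   42] | 282 314 [107  48  45] [ 475 -187   47] | 284 314 [109  47  43] [ 479 -191   51] | 286 314 [128  57  50] [ 484 -189   47] | 288 314 [163 119  86] [ 488 -185   40] | 290 314 [165 126  88] [ 493 -185   39] | 292 314 [165 125  89] [ 497 -186   40] | 
276 316 [121 119 117] [ 464 -269  180] | 278 316 [143 142 139] [ 467 -266  174] | 280 316 [142 132 122] [ 471 -257  157] | 282 316 [127  94  68] [ 475 -189   41] | 284 316 [128  88  67] [ 479 -188   39] | 286 316 [144  95  71] [ 483 -191   41] | 288 316 [163 123  89] [ 488 -191   40] | 290 316 [166 127  91] [ 492 -190   39] | 292 316 [168 127  90] [ 497 -192   41] |
```

Emit:
move_arm:
  steps: [0,0,0,0,-0.003,-0.006,0.4,0,0,0,0,-0.003,-0.011,0.3,0,0,0,0,-0.003,-0.011,0.2,0,0,0,0,-0.003,-0.011,0.17,0,0,0,0,-0.003,-0.011,0.17,0,0,0,0,-0.003,-0.011,0.17]

```text
time: 5.9
tool_pos: [0.474, -0.1777, 0.0209]
ee_rot: [3.142, 0.001, 2.701]
wrist_force: [0.1, 0.3, -0.3]
width: 0.0158
finger_force: 0.0
```

Run:
```python
from h import *
p,d=snapshot("side"); 
o=get_obs();print(o["time"],o["tool_pos"],o["width"],o["wrist_force"],o["finger_force"])
for v in range(298,316,1):
    for u in range(280,288,1):
        m=np.zeros(d.shape,bool);m[v,u]=1;q=cloud("side",d,m)
        print(u,v,p[v,u], np.round(q[0]*1000).astype(int) if len(q) else None, end=" | ")
    print()
```

```text
5.95 [ 0.47396971 -0.17767126  0.0208617 ] 0.015943910713423395 [-0.00932384  0.05852813 -0.24321129] 0.0
280 298 [58 58 56] [ 475 -228  179] | 281 298 [85 76 65] [ 477 -226  174] | 282 298 [126 109  75] [ 479 -218  162] | 283 298 [137 116  80] [ 481 -219  163] | 284 298 [144 123  85] [ 483 -217  159] | 285 298 [110  95  68] [ 485 -219  162] | 286 298 [71 65 55] [ 487 -220  164] | 287 298 [61 59 58] [ 489 -221  164] | 
280 299 [60 59 57] [ 475 -229  177] | 281 299 [88 80 62] [ 477 -215  154] | 282 299 [96 88 71] [ 479 -217  156] | 283 299 [109  99  82] [ 481 -219  159] | 284 299 [110  98  72] [ 483 -219  159] | 285 299 [119 102  70] [ 485 -218  156] | 286 299 [100  88  60] [ 487 -221  161] | 287 299 [81 72 61] [ 489 -220  159] | 
280 300 [65 64 61] [ 475 -230  174] | 281 300 [76 72 60] [ 476 -218  155] | 282 300 [89 88 84] [ 479 -221  159] | 283 300 [108 110 105] [ 481 -221  158] | 284 300 [103 101  97] [ 483 -218  154] | 285 300 [97 89 75] [ 485 -220  156] | 286 300 [110  93  64] [ 487 -221  158] | 287 300 [104  88  65] [ 489 -221  157] | 
280 301 [99 98 96] [ 474 -214  144] | 281 3
[... 4097 characters left out ...]
| 287 313 [144  76  60] [ 486 -184   44] | 
280 314 [124 125 122] [ 472 -260  171] | 281 314 [140 140 137] [ 473 -199   66] | 282 314 [153 150 148] [ 475 -200   68] | 283 314 [141 129 125] [ 477 -193   56] | 284 314 [116  80  74] [ 479 -190   51] | 285 314 [110  52  49] [ 482 -191   52] | 286 314 [128  57  49] [ 484 -191   50] | 287 314 [149  87  68] [ 486 -185   41] | 
280 315 [137 138 136] [ 472 -263  172] | 281 315 [141 139 137] [ 473 -199   62] | 282 315 [150 150 145] [ 475 -198   61] | 283 315 [143 136 133] [ 477 -193   51] | 284 315 [121  88  84] [ 479 -191   48] | 285 315 [110  57  51] [ 481 -192   48] | 286 315 [128  66  52] [ 484 -190   44] | 287 315 [155 104  79] [ 486 -187   39] |
```

Emit:
move_arm:
  steps: [0,0,0,0,0,0,0.13,0,0,0,0,0,0,0.11,0,0,0,0,0,0,0.09,0,0,0,0,0,0,0.09]

```text
time: 6.35
tool_pos: [0.4736, -0.1782, 0.0208]
ee_rot: [-3.141, 0.0, 2.701]
wrist_force: [-1.2, -1.9, 1.5]
width: 0.01
finger_force: 30.0
```

Emit:
move_arm:
  steps: [0,0,0,0,0,0.01,0,0,0,0,0,0,0.025,0,0,0,0,0,0,0.045,0,0,0,0,0,0,0.075,0,0,0,0,0,0,0.115,0,0,0,0,0,0,0.125,0,0,0,0,0,0,0.125,0,0,0,0,0,0,0.125,0]

```text
time: 7.15
tool_pos: [0.4732, -0.177, 0.1443]
ee_rot: [3.141, -0.002, 2.701]
wrist_force: [-0.7, -0.0, -1.8]
width: 0.0096
finger_force: 30.0
```

Run:
```python
from h import *
p,d=snapshot("side"); np.savez("side5.npz",p=p,d=d)
o=get_obs();print(o["time"],o["tool_pos"],o["ee_rot"],o["width"],o["wrist_force"],o["finger_force"])
r=p.astype(int); m=(r[...,0]>2.2*r[...,1])&(r[...,0]>60); m=blobs(m,200,400,220,330); v,u=np.nonzero(m); print(len(u),u.min(),u.max(),v.min(),v.max()); q=cloud("side",d,m);print(np.round(q.mean(0),4),np.round(np.percentile(q,[5,95],axis=0),4))
# ring in side
z=np.load("side0.npz");p,d=z["p"],z["d"]; r=p.astype(int); m=(r[...,0]>2.0*r[...,1])&(r[...,0]>60); m=blobs(m,265,335,160,210)
pts=cv2.findNonZero(m.astype(np.uint8)); h=cv2.convexHull(pts); e=cv2.fitEllipse(h); print("ring",len(pts),e,ray_z("side",e[0],.0925)); u,v=np.round(e[0]).astype(int); print(u,v);print(p[v-5:v+6,u-8:u+9].sum(2)//3)
q=cloud("side",d,m);print(q.mean(0),(q.max(0)+q.min(0))/2)
```

```text
7.2 [ 0.47275583 -0.17689369  0.14353035] [ 3.14103415 -0.00358978  2.70091407] 0.009802654464911577 [ 0.40191369 -0.79133883 -0.05718996] 29.995113909244537
16 281 283 274 281
[ 0.4836 -0.1855  0.1877] [[ 0.4816 -0.188   0.1775]
 [ 0.4855 -0.1833  0.1958]]
ring 53 ((297.5103454589844, 185.27505493164062), (15.459258079528809, 21.929075241088867), 86.70411682128906) [[0.54795099 0.1568032  0.0925    ]]
298 185
[[111 127 147 151 154 149 153 154 154 152 154 153 153 151 134 114 111]
 [131 147 153 152 153 152 152 153 153 152 153 153 154 153 151 136 115]
 [147 152 152 152 148 145 148 148 146 152 153 152 154 153 151 150 124]
 [151 154 153 149 120 106 118 120 123 135 142 145 152 155 153 153 135]
 [153 153 153 151 110  81  72  72  74  73  85 116 147 153 153 152 139]
 [152 154 153 152 119 103 104  97  86  81  87 126 149 155 151 152 139]
 [149 152 154 152 149 150 149 149 134 130 126 146 155 157 156 153 126]
 [145 153 153 153 155 155 153 152 152 151 153 154 157 156 154 140 113]
 [136 146 152 152 154 152 154 155 152 154 155 155 154 152 148 126 103]
 [112 127 140 144 151 152 150 152 151 155 151 153 149 144 125 106  96]
 [ 99  96 111 125 140 145 147 145 145 145 143 141 132 115 105 100 106]]
[0.5472029  0.14572773 0.09095955] [0.54817321 0.15065559 0.0902678 ]
```

Emit:
move_arm:
  steps: [0,0,0.116,0.0757,0.337,0,0,0,0,0.116,0.0757,0.337,0,0,0,0,0.116,0.0757,0.337,0,0,0,0,0.116,0.0757,0.337,0,0,0,0,0.116,0.0757,0.337,0,0,0,0,0.116,0.0757,0.337,0,0,0,0,0.116,0.0757,0.337,0,0,0,0,0.116,0.0757,0.337,0,0,0,0,0.116,0.0757,0.337,0,0,0,0,0.116,0.0757,0.337,0,0,0,0,0.116,0.0757,0.337,0,0,0,0,0.116,0.0757,0.337,0,0]

```text
time: 8.4
tool_pos: [0.5494, 0.158, 0.1456]
ee_rot: [-3.142, -0.0, 2.815]
wrist_force: [0.9, -0.0, -0.7]
width: 0.0097
finger_force: 30.0
```

Run:
```python
from h import *
p,d=snapshot("side"); t,dt=snapshot("top")
o=get_obs();print(o["time"],o["tool_pos"],o["ee_rot"],o["width"],o["wrist_force"],o["finger_force"])
cv2.imwrite("pics/s6.png",np.hstack([cv2.resize(p[130:220,250:340,::-1],(500,500),interpolation=cv2.INTER_CUBIC),cv2.resize(t[200:300,220:280,::-1],(300,500),interpolation=cv2.INTER_CUBIC)]))
```

```text
8.5 [0.549524   0.15835461 0.14578386] [3.14137719e+00 3.11484710e-04 2.81508392e+00] 0.00981765265149045 [-0.31063048  0.26846323 -0.03404164] 29.99520868062973
```

View pics/s6.png

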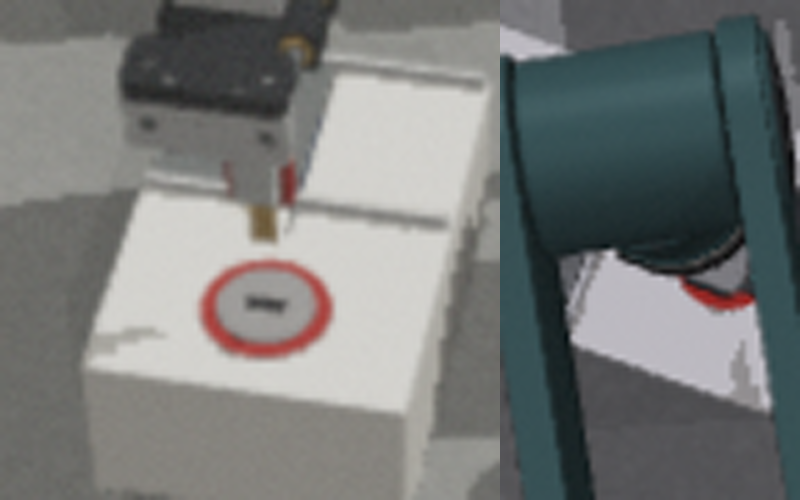

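The side view shows the brass blade above the lock (tip about u=297, v=174), with the keyway at about (298,184). I'll measure that offset.

Run:
```python
from h import *
p,d=snapshot("side"); o=get_obs(); z=o["tool_pos"][2]-.0088; print(o["tool_pos"],z)
r=p.astype(int)
print("brass b-r"); print((r[...,0]-r[...,2])[164:177,290:304])
g=r.sum(2)//3; w=np.clip(140-g[180:190,290:306],0,None).astype(float); w[w<15]=0; vv,uu=np.mgrid[180:190,290:306]
k=(np.sum(w*uu)/w.sum(),np.sum(w*vv)/w.sum()); print("keyway",k,ray_z("side",k,.093))
q=ray_z("side",np.c_[uu.ravel(),vv.ravel()],.094); ww=w.ravel()/w.sum(); c=q[:,:2]-ww@q[:,:2]; C=(c*ww[:,None]).T@c; e,V=np.linalg.eigh(C); print(np.degrees(np.arctan2(V[1,1],V[0,1])))
for uv in((297,173),(297,174),(298,173.5)): print(uv,ray_z("side",uv,z))
```

```text
[0.54953034 0.15854443 0.14575927] 0.13695926888006688
brass b-r
[[11 19  7  2  3  3  4  4  4  4 21 49 61 20]
 [ 6 15  7  4  7  4  3  4  3  6 22 52 53 19]
 [ 7  8  7  8 12 10 12 11 10  7 19 32 34 11]
 [ 6  9  9 10 20 33 41 37 34 19  9  9  7  4]
 [ 6  7  6  9 15 31 47 47 46 32  8  6  4  4]
 [ 5  5  6  5 13 26 46 50 47 35  9  6  5  6]
 [ 6  6  6  6 11 26 45 46 50 36  8  5  6  5]
 [ 5  6  5  5  9 25 43 48 46 37  8  6  5  6]
 [ 5  5  6  5  7 15 30 39 40 34  9  4  6  5]
 [ 5  5  5  5  5  9 15 17 21 18  8  5  6  4]
 [ 4  6  5  5  6  6  6  7  6  7  5  5  6  5]
 [ 5  5  5  7  6  6  7 10 10  9  6  6  5  4]
 [ 5  6  8 11 13 15 15 26 30 28 15 13 13 10]]
keyway (np.float64(297.3641245972073), np.float64(184.39957035445758)) [[0.54787145 0.15943086 0.093     ]]
153.64282828456825
(297, 173) [[0.5482525  0.15662103 0.13695927]]
(297, 174) [[0.54788857 0.15316603 0.13695927]]
(298, 173.5) [[0.55053829 0.15456091 0.13695927]]
```

Emit:
move_arm:
  steps: [0,0,0.002,-0.0005,0.0015,-0.015,0,0,0,0.002,-0.0005,0.0015,-0.03,0,0,0,0.002,-0.0005,0.0015,-0.038,0,0,0,0.002,-0.0005,0.0015,-0.042,0,0,0,0.002,-0.0005,0.0015,-0.046,0,0,0,0.002,-0.0005,0.0015,-0.046,0,0,0,0.002,-0.0005,0.0015,-0.046,0]

```text
time: 9.25
tool_pos: [0.5493, 0.161, 0.0999]
ee_rot: [3.141, 0.001, 2.819]
wrist_force: [-0.2, 0.9, -0.7]
width: 0.01
finger_force: 30.0
```

Emit:
move_arm:
  steps: [0,0,0,0,-0.0005,-0.002,0,0,0,0,0,-0.0005,-0.004,0,0,0,0,0,-0.0005,-0.006,0,0,0,0,0,-0.0005,-0.006,0,0,0,0,0,-0.0005,-0.006,0]

```text
time: 9.75
tool_pos: [0.5489, 0.1604, 0.0935]
ee_rot: [-3.142, -0.0, 2.819]
wrist_force: [-0.5, 0.5, 0.2]
width: 0.0098
finger_force: 30.0
```

Emit:
move_arm:
  steps: [0,0,0,0.0003,0.0008,-0.002,0,0,0,0,-0.0003,-0.0008,-0.004,0,0,0,0,0.0003,0.0008,-0.005,0,0,0,0,-0.0003,-0.0008,-0.006,0,0,0,0,0.0003,0.0008,-0.007,0,0,0,0,0,0,-0.007,0,0,0,0,0,0,-0.007,0]

```text
time: 10.45
tool_pos: [0.5487, 0.16, 0.086]
ee_rot: [-3.141, -0.0, 2.819]
wrist_force: [-0.1, -2.8, -1.3]
width: 0.01
finger_force: 30.0
```

Emit:
move_arm:
  steps: [0,0,0,0.0003,0.0004,-0.002,0,0,0,0,-0.0003,-0.001,-0.004,0,0,0,0,0.0003,0.0004,-0.005,0,0,0,0,-0.0003,-0.001,-0.006,0,0,0,0,0.0003,0.0004,-0.008,0,0,0,0,0,-0.0004,-0.01,0,0,0,0,0,-0.0004,-0.012,0,0,0,0,0,-0.0004,-0.012,0,0,0,0,0,-0.0004,-0.012,0]

```text
time: 11.35
tool_pos: [0.5499, 0.1605, 0.0748]
ee_rot: [3.14, 0.002, 2.819]
wrist_force: [3.1, -1.4, 2.6]
width: 0.0099
finger_force: 30.0
```

Emit:
move_arm:
  steps: [0,0,0,-0.0004,-0.0002,-0.001,0,0,0,0,-0.0004,-0.0002,-0.002,0,0,0,0,-0.0004,-0.0002,-0.002,0,0,0,0,-0.0004,-0.0002,-0.002,0]

```text
time: 11.75
tool_pos: [0.55, 0.1605, 0.0746]
ee_rot: [3.139, 0.003, 2.819]
wrist_force: [1.8, -1.1, 8.1]
width: 0.0097
finger_force: 30.0
```

Run:
```python
from h import *
p,d=snapshot("side")
o=get_obs();print(o["time"],o["tool_pos"],o["wrist_force"],o["wrist_torque"])
cv2.imwrite("pics/s7.png",cv2.resize(p[130:220,250:340,::-1],(600,600),interpolation=cv2.INTER_CUBIC))
```

```text
11.8 [0.55000124 0.16051029 0.0746721 ] [1.16866691 0.52489265 8.12188314] [-0.02167633 -0.25756652 -0.00796381]
```

View pics/s7.png

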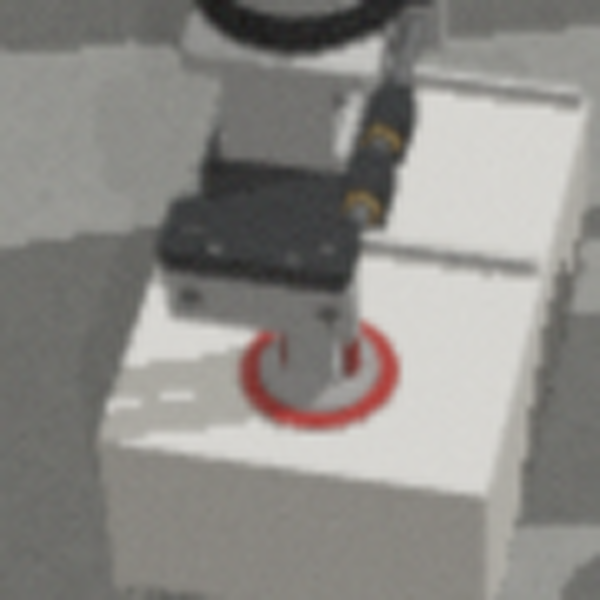

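Home is confirmed: z is as predicted, with a firm 8 N stop at the shoulder. Next is the clockwise turn.

Emit:
move_arm:
  steps: [0,0,-0.1,0.0006,0,0,0,0,0,-0.22,0.0006,0,0,0,0,0,-0.34,0.0006,0,0,0,0,0,-0.46,0.0006,0,0,0,0,0,-0.58,0.0006,0,0,0,0,0,-0.7,0.0006,0,0,0,0,0,-0.8,0.0006,0,0,0,0,0,-0.8,0.0006,0,0,0]

```text
time: 12.6
tool_pos: [0.5496, 0.1596, 0.0747]
ee_rot: [3.14, 0.001, 2.017]
wrist_force: [-1.7, -2.5, 9.5]
width: 0.0095
finger_force: 30.0
```

Emit:
move_arm:
  steps: [0,0,-0.12,0,0,0,0,0,0,-0.24,0,0,0,0,0,0,-0.36,0,0,0,0,0,0,-0.48,0,0,0,0,0,0,-0.6,0,0,0,0,0,0,-0.72,0,0,0,0,0,0,-0.82,0,0,0,0,0,0,-0.9,0,0,0,0,0,0,-0.92,0,0,0,0,0,0,-0.92,0,0,0,0]

```text
time: 13.6
tool_pos: [0.5484, 0.1595, 0.0746]
ee_rot: [-3.141, 0.001, 1.099]
wrist_force: [-3.5, -2.8, 10.7]
width: 0.0098
finger_force: 30.0
```

Run:
```python
from h import *
p,d=snapshot("side");t,_=snapshot("top")
o=get_obs();print(o["time"],o["tool_pos"],o["ee_rot"],o["wrist_force"],o["wrist_torque"],o["finger_force"])
cv2.imwrite("pics/s8.png",np.hstack([cv2.resize(p[120:220,250:350,::-1],(400,400),interpolation=cv2.INTER_CUBIC),cv2.resize(t[190:290,190:290,::-1],(400,400),interpolation=cv2.INTER_CUBIC)]))
```

```text
13.7 [0.54840664 0.15947457 0.07465196] [-3.14122194e+00  1.09346971e-03  1.09924226e+00] [-3.84620667 -1.95372658 11.61721836] [-0.61718822  0.88868829  0.09413109] 30.000742077827454
```

View pics/s8.png

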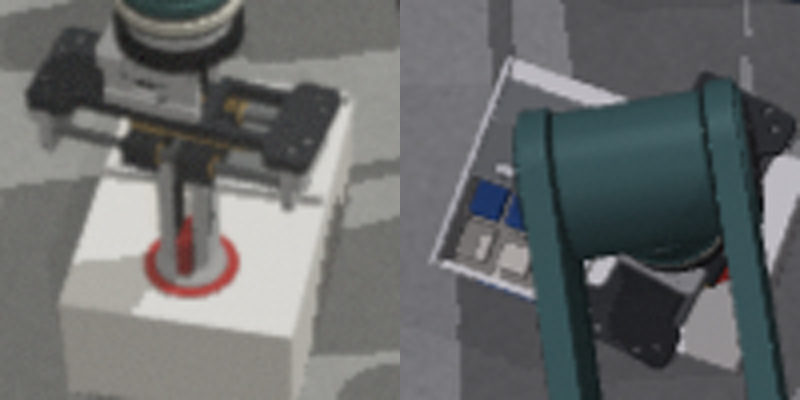

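Emit:
move_arm:
  steps: [0,0,-0.04,0.0005,0.0003,0,0,0,0,-0.07,0.0005,0.0003,0,0,0,0,-0.07,0.0005,0.0003,0,0,0,0,-0.07,0.0005,0.0003,0,0]

```text
time: 14.1
tool_pos: [0.5484, 0.1596, 0.0746]
ee_rot: [-3.141, 0.002, 1.03]
wrist_force: [-5.3, -2.7, 12.4]
width: 0.0098
finger_force: 30.0
```

Run:
```python
from h import *
p,d=snapshot("side")
o=get_obs();print(o["time"],o["tool_pos"],o["ee_rot"],o["wrist_force"],o["wrist_torque"],o["finger_force"])
r=p.astype(int); m=(r[...,0]>1.8*r[...,1])&(r[...,0]>60); print(m[165:192,290:304].astype(int))
```

```text
14.15 [0.54835372 0.15958851 0.07463644] [-3.14058555e+00  2.23283825e-03  1.02978579e+00] [-4.96144992 -2.97371106 12.21044818] [-0.66191252  1.12601398  0.29047127] 30.02712517976761
[[0 0 0 0 0 0 0 0 0 0 0 0 0 0]
 [0 0 0 0 0 0 0 0 0 0 0 0 0 0]
 [0 0 0 0 0 0 0 0 0 0 0 0 0 0]
 [0 0 0 0 0 0 0 0 0 0 0 0 0 0]
 [0 0 0 0 0 0 0 0 0 0 0 0 0 0]
 [0 0 0 0 0 0 0 0 0 0 0 0 0 0]
 [0 0 0 0 0 0 0 0 0 0 0 0 0 0]
 [0 0 0 0 0 0 0 0 0 0 0 0 0 0]
 [0 0 0 0 0 0 0 0 0 0 0 0 0 0]
 [0 0 0 0 0 0 0 0 0 0 0 0 0 0]
 [0 0 0 0 0 0 0 0 0 0 0 0 0 0]
 [0 0 0 0 0 0 1 0 0 0 0 0 0 0]
 [0 0 0 0 0 1 1 0 0 0 0 0 0 0]
 [0 0 0 0 0 1 1 0 0 0 0 0 0 0]
 [0 0 0 0 1 1 1 0 0 0 0 0 0 0]
 [0 0 0 0 1 1 1 0 0 0 0 0 0 0]
 [0 0 0 0 1 1 1 0 0 0 0 0 0 0]
 [0 0 0 0 0 1 1 0 0 0 0 0 0 0]
 [0 0 0 0 0 1 1 1 0 0 0 0 0 0]
 [0 0 0 0 0 1 1 0 0 0 0 0 0 0]
 [0 0 0 0 0 1 1 0 0 0 0 0 0 0]
 [0 0 0 0 0 1 1 0 0 0 0 0 0 0]
 [0 0 0 0 0 1 1 0 0 0 0 0 0 0]
 [0 0 0 0 0 0 0 0 0 0 0 0 0 0]
 [0 0 0 0 0 0 0 0 0 0 0 0 0 0]
 [1 1 0 0 0 0 0 0 0 0 0 0 0 0]
 [1 1 1 1 0 0 0 0 0 0 0 0 1 1]]
```

The wrist torque rose sharply from 0.09 to 0.29 N m, so the lock is at its stop. The shutter is open and the grip is firm, so I'm handing in.

```bash
python3 -c "
from bench import *
print(close_job())"
```

```text
the job is handed in; nothing more can be done
None
```

I handed the job in at about 14 s with the red key fully home, turned clockwise to its stop and still gripped at 30 N, and the shutter open in the camera view; the hand-in returned no verdict.

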